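Find the unlocked flap of the lab bench service box and push it open

ROBOT

A 6-joint arm with a two-finger parallel gripper is mounted at the origin on the work surface. World frame = base frame: x ahead of the robot, y to its left, z up, the work surface at z = 0. Lengths are in mm, angles in rad, forces in N, time in s.
With the tool pointing down it reaches from about 400 to 925 mm from the base axis. Payload 12.5 kg.
Tool frame: the origin (TCP) lies at the very end of the fingers, on their centre line; the grasp point (between the pads) lies 19 mm behind it (env.grasp_offset is the distance from the TCP to the grasp point, in mm); z points along the fingers, y is the direction in which the jaws open and shut (so a half turn about z gives the same grasp; the last joint's range is limited). The gripper opens to 95 mm and grips with 3 to 60 N. Pads are 20 mm wide; open, the fingers measure 119 mm over their backs; the gripper's body (75 mm by 180 mm) begins 59 mm behind the grasp point.
Start: joints at [-1.446, 0.491, 1.559, -0, 1.092, -0.106], TCP at [142.995, -608.44, 214.661] pointing down, gripper open.
Joint ranges: [-3.1, 3.1], [-0.84, 2.19], [0.05, 2.79], [-1.13, 4.28], [0.06, 2.93], [-2.69, 2.69]. Speed limits (rad/s): [2.22, 2.22, 2.79, 3.14, 3.14, 3.14].

INTERFACE

Orientations are given as [roll, pitch, yaw] about the fixed x, y, z axes, in that order (R = Rz(yaw) Ry(pitch) Rx(roll)).
In Python, from cell import env gives the robot as it stands. The module is installed in compiled form; this text tells all that it offers.
- The arm moves only by the shell command python3 -m pendant 'ROWS'. ROWS is JSON, one flat list of numbers, 5 for each row, row after row: the shift along the tool's x, y, z as a fraction of full scale, then the turn about the tool's z as a fraction of full scale, then the gripper's target within -1 to 1 (shut at 1, half-way at 0, fully open at -1). In form: [x, y, z, turn, grip, x, y, z, turn, grip, ...]. A call has 1 to 10 rows; each row shifts and turns the commanded pose from where the row before left it, along the tool's axes as they then stand; what a row does not reach is not made up. Full scale, the value 1, is 0.4 m for a shift and 180 degrees for a turn. A row lasts 1/8 s, in which the tool goes at most 62.5 mm and 10.7 degrees, less where a joint would pass 70% of its speed; a pose out of reach is approached as far as the arm can. A call with a number of a shift or a turn outside -1 to 1 is refused whole. A call with a gripper value outside its range is refused whole. The fingers move at their own pace and stop on an object; the grip force is fixed at half the most. Time passes only in rows, so rows that do not move let the fingers close. It gives the time, the measured TCP pose, the force and the opening at its end, in the units of the state.
- env.state(): the state, without advancing time (a new reading comes with each control period).
- env.read_camera(name): name is "side" or "top" or "wrist"; returns the picture (420x560x3 uint8, red, green, blue); there is no depth.
- env.camera_model(name): a dict with "fx", "fy", "cx", "cy" (pixels), "view" (4x4, takes a point from world to camera coordinates); the wrist camera has in their place "tool_from_camera" (4x4, takes a point from camera to tool coordinates, whose origin is the TCP and whose axes are the flange's). Camera axes: x right, y down, z forward; pixel columns grow to the right and rows downward; lengths in mm; the calibration is good to about 2 mm. A picture is of the moment at which its call begins: read the wrist's pose just before it. camera_model takes no time and is no camera call.
- env.job_done(): hands the job in, once; it reports no verdict.
Trained networks look in the newest picture that a camera, given by its name, has taken for a name from the list of things; names that differ only in an ending like _2 or _b are one class to them, and where a whole thing is asked for, a point or a joint stands for the part that bears it (a point fixed in the world has none). Each returns a list of dicts, best first, with "confidence" (0 to 1); they miss things now and then, are a little off and sometimes report something else, mostly with a low value. They report only what shows in the picture. A call takes as long as a camera call.
- env.masks_of(thing, camera): "region" (420x560 bool, what is visible of it).
- env.landmark_of(thing, camera): "xyz" ([x, y, z] in mm, in world coordinates, good to about 4 mm: a listed point, or the origin of a listed thing).
The state is a dict: "t": time; "joints": joint angles; "qvel": joint speeds; "tau": joint torques, N m; "eef_pos": TCP position; "tcp_rot": TCP orientation; "ft_force": force on the tool from outside, world axes, zero at the start; "moment": the same for the moment, N m; "opening": opening from 0.0 (shut) to 1.0 (fully open).
Only numpy, scipy, OpenCV 4.12 (cv2) and the standard library are available. Lean on these libraries where they do the work, as an engineer would, in place of code of your own. Each camera call takes 0.05 s, during which the arm holds its last target.

TASK

One of the four flaps in the white service box has been unlocked: press the blue pads gently with the fingertips to find the flap that rocks, then push its pad down until the flap stands fully open, and leave it open. Lift nothing, do not press hard on any flap, and leave the dish, the beaker and the bottle where they are.

Things in the scene. Friction and masses are not known exactly. Their poses are not given: they have to be found in the camera images.
- housing: Fixed white bench service box, 190 (x) x 540 (y) x 100 mm high; yaw varies. Origin: centre of its underside, on the bench; x points across the box away from the robot, y along its length, z up. Four identical flaps, flush in its top face, stand in a row along y, their middles at y = -192, -84, +24 and +132 mm. The top face beyond y = +180 mm is bare deck.
- deck (a point): Centre of the box's top face (100 mm above the bench), axes as the box. Three of the four flaps are caught from below: their pads give springily, about 2 mm at 5 N, 3 mm at 10 N. One, in any of the four places, is free, and nothing visible tells which. About 2 to 3 N on its pad tips the free flap: pad end down into the box, far end up. Hinge friction keeps it where it is left. Pressing the far arm moves no flap.
- pivots (a point): Point on the pivot line common to all flaps, which runs along box y at box x = -12.5, z = 97.5 mm; axes as the box. Each aluminium flap is 135 mm (x) by 92 mm (y), 5 mm thick. Its short arm, 55 mm, lies on the robot's side of the pivot and carries a blue press pad; its long arm, 80 mm, lies on the far side and rises to about 48 mm above the deck when fully open.
- flap1 (a joint): Tip angle of the first flap, at the box's -y end (box y = -192 mm), rad: 0 = flush and shut, grows as the pad end goes down, about 0.63 = fully open, resting on a soft rubber stop that yields about 1 mm per 1.5 N and springs back (hard stop at 0.95).
- flap1_pad (a point): Centre of the top of the blue press pad (26 x 56 mm, 1.5 mm proud of the flap) of that flap, 38 mm from its pivot line towards the robot (box x = -50.5, y = -192, z = 101.5 mm when shut). It moves with the flap: fully open it lies 22 mm lower, and nothing in the box blocks fingertips following it down.
- flap2 (a joint): Tip angle of the second flap (box y = -84 mm), rad: 0 = flush and shut, grows as the pad end goes down, about 0.63 = fully open, resting on a soft rubber stop that yields about 1 mm per 1.5 N and springs back (hard stop at 0.95).
- flap2_pad (a point): Centre of the top of the blue press pad (26 x 56 mm, 1.5 mm proud of the flap) of that flap, 38 mm from its pivot line towards the robot (box x = -50.5, y = -84, z = 101.5 mm when shut). It moves with the flap: fully open it lies 22 mm lower, and nothing in the box blocks fingertips following it down.
- flap3 (a joint): Tip angle of the third flap (box y = 24 mm), rad: 0 = flush and shut, grows as the pad end goes down, about 0.63 = fully open, resting on a soft rubber stop that yields about 1 mm per 1.5 N and springs back (hard stop at 0.95).
- flap3_pad (a point): Centre of the top of the blue press pad (26 x 56 mm, 1.5 mm proud of the flap) of that flap, 38 mm from its pivot line towards the robot (box x = -50.5, y = 24, z = 101.5 mm when shut). It moves with the flap: fully open it lies 22 mm lower, and nothing in the box blocks fingertips following it down.
- flap4 (a joint): Tip angle of the fourth flap, next to the dish (box y = 132 mm), rad: 0 = flush and shut, grows as the pad end goes down, about 0.63 = fully open, resting on a soft rubber stop that yields about 1 mm per 1.5 N and springs back (hard stop at 0.95).
- flap4_pad (a point): Centre of the top of the blue press pad (26 x 56 mm, 1.5 mm proud of the flap) of that flap, 38 mm from its pivot line towards the robot (box x = -50.5, y = 132, z = 101.5 mm when shut). It moves with the flap: fully open it lies 22 mm lower, and nothing in the box blocks fingertips following it down.
- dish_center (a point): Centre of a closed glass lab dish, 60 mm across and 16 mm high, that stands loose on the bare +y end of the deck. Bystander.
- beaker_center (a point): Centre (half-way up) of an empty glass beaker, 70 mm across, 85 mm high, loose on the bench on the robot's side of the box. Bystander.
- flask_center (a point): Centre (half-way up) of a white plastic bottle with a blue cap, 70 mm across, 150 mm high, loose on the bench beyond the box. Bystander.

How it is judged (in metres and radians):
At the end, for the whole second after the job is handed in: The one free flap stands open by more than 0.5 rad (its soft stop begins at about 0.63) and at rest, the other three are shut (under 0.1 rad), and the dish, beaker and bottle are within 15 mm of where they stood (((value of joint flap1 above 0.5 rad and value of joint each of flap2, flap3, flap4 below 0.1 rad and velocity of joint flap1 below 0.05 rad/s) or (value of joint flap2 above 0.5 rad and value of joint each of flap1, flap3, flap4 below 0.1 rad and velocity of joint flap2 below 0.05 rad/s) or (value of joint flap3 above 0.5 rad and value of joint each of flap1, flap2, flap4 below 0.1 rad and velocity of joint flap3 below 0.05 rad/s) or (value of joint flap4 above 0.5 rad and value of joint each of flap1, flap2, flap3 below 0.1 rad and velocity of joint flap4 below 0.05 rad/s)) and distance of each of dish_center, beaker_center, flask_center from where it was at the start of the episode below 0.015 m); the robot touches nothing.
It fails at once if the dish is knocked, lifted or carried (moved more than 20 mm or tipped) (distance of dish_center from where it was at the start of the episode above 0.02 m or angle between dish_center's own z axis and vertical above 0.3 rad).
It fails at once if the beaker is knocked, lifted or carried (moved more than 20 mm or tipped) (distance of beaker_center from where it was at the start of the episode above 0.02 m or angle between beaker_center's own z axis and vertical above 0.3 rad).
It fails at once if the bottle is knocked, lifted or carried (moved more than 20 mm or tipped) (distance of flask_center from where it was at the start of the episode above 0.02 m or angle between flask_center's own z axis and vertical above 0.3 rad).
It fails at once if a flap is pressed with more than 40 N (contact force between any of flap1, flap2, flap3, flap4 and the arm above 40 N or contact force between any of flap1, flap2, flap3, flap4 and the fingers above 40 N).
It also fails if it takes over 48 s, if anything falls off the work surface, if the arm or the gripper's body presses on something with over 40 N, if the wrist force passes 120 N, or if a joint passes its speed limit or range.

## Working session

There is one attempt and no reset: what is moved stays moved. The work goes in short steps, Python scripts to look and compute and a shell command to move; the robot and the scene stay as the last step left them, time stands still between calls to the robot, and variables do not carry over. Pictures are saved under pics/ and viewed, and the job is handed in when it is done.

```bash
mkdir -p pics; python3 - <<'E'
from cell import env
import cv2
s=env.state(); print({k:s[k] for k in s})
for c in ["side","top"]:
    im=env.read_camera(c); cv2.imwrite(f"pics/{c}0.png",im[:,:,::-1])
    for n in ["deck","housing","flap1_pad","flap2_pad","flap3_pad","flap4_pad","dish_center","beaker_center","flask_center"]:
        r=env.landmark_of(n,c); print(c,n,[(list(map(lambda v:round(float(v),1),d["xyz"])),round(d["confidence"],2)) for d in r[:4]])
print(env.state()["t"])
E
```

```text
{'t': 0.0, 'joints': array([-1.44558200e+00,  4.91556734e-01,  1.55947590e+00, -3.15809718e-05,
        1.09170050e+00, -1.05627018e-01]), 'qvel': array([ 0.00024653, -0.00106077,  0.0009029 ,  0.00072377, -0.00035875,
        0.00111356]), 'tau': array([-3.87632845e-04, -6.12645864e+01, -2.58184004e+01,  6.91613881e-02,
        4.81963798e-02, -9.89821251e-05]), 'eef_pos': array([ 142.96369264, -608.16422234,  214.05439838]), 'tcp_rot': array([-3.14045557e+00, -9.23893491e-05,  2.30855864e-01]), 'ft_force': array([-0.26883437, -0.26184734,  0.4358466 ]), 'moment': array([-0.01223573, -0.02133836, -0.01530213]), 'opening': 0.9967072335645708}
side deck [([467.0, 23.1, 101.0], 0.62), ([522.1, 15.6, 99.6], 0.59)]
side housing [([524.2, 14.0, -0.9], 0.95)]
side flap1_pad [([521.0, -185.3, 107.1], 0.56)]
side flap2_pad [([493.7, -83.8, 98.5], 0.82), ([523.1, -187.7, 105.5], 0.33)]
side flap3_pad [([466.7, 27.7, 104.6], 0.9)]
side flap4_pad []
side dish_center [([478.2, 236.7, 105.0], 0.73)]
side beaker_center [([523.2, 14.6, -1.6], 0.69), ([356.3, -43.0, 42.4], 0.63)]
side flask_center [([724.6, -58.6, 72.8], 0.69)]
top deck [([524.1, 10.4, 97.5], 0.67)]
top housing [([521.9, 15.7, -2.1], 0.71)]
top flap1_pad [([524.2, -190.3, 101.0], 0.89), ([723.7, -59.3, 72.9], 0.67)]
top flap2_pad [([497.7, -80.7, 98.9], 0.86)]
top flap3_pad [([472.8, 27.3, 102.7], 0.95)]
top flap4_pad [([444.2, 131.2, 101.4], 0.95), ([357.2, -41.2, 45.4], 0.54)]
top dish_center [([478.4, 234.6, 103.6], 0.9)]
top beaker_center [([355.9, -39.0, 44.8], 0.74)]
top flask_center [([725.2, -60.1, 71.1], 0.72)]
1.0
```

View pics/side0.png

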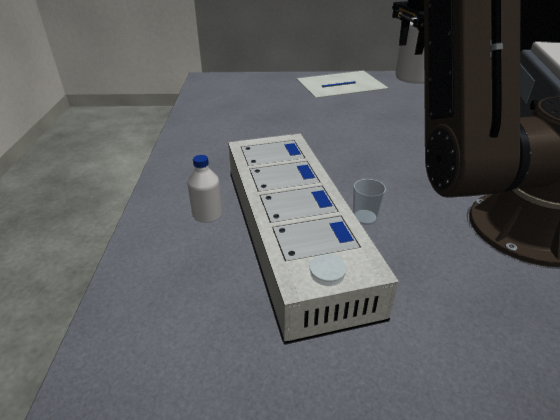

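View pics/top0.png

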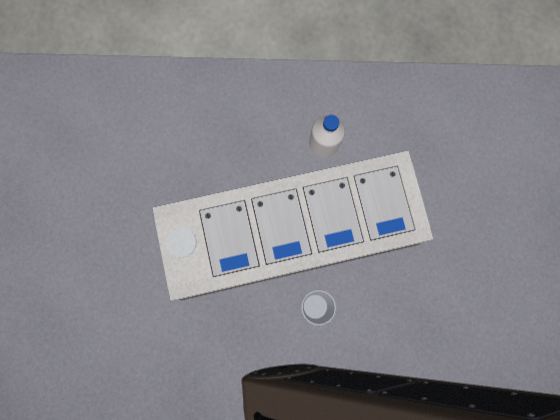

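```bash
cat > h.py <<'E'
import numpy as np
from scipy.spatial.transform import Rotation as R
from scipy.optimize import least_squares
obs=[(-50.5,-192,521,-185.3),(-50.5,-84,493.7,-83.8),(-50.5,24,466.7,27.7),(-50.5,-192,524.2,-190.3),(-50.5,-84,497.7,-80.7),(-50.5,24,472.8,27.3),(-50.5,132,444.2,131.2),(0,0,524.2,14),(0,0,521.9,15.7),(0,0,524.1,10.4),(0,0,522.1,15.6)]
def f(p):
    c,s=np.cos(p[2]),np.sin(p[2]); return np.ravel([(p[0]+c*x-s*y-u,p[1]+s*x+c*y-v) for x,y,u,v in obs])
p=least_squares(f,[523,14,.24],loss='soft_l1',f_scale=3).x
def box(x,y,z): c,s=np.cos(p[2]),np.sin(p[2]); return np.array([p[0]+c*x-s*y,p[1]+s*x+c*y,z])
E
python3 - <<'E'
from h import *
from cell import env
print(p,np.abs(f(p)).round(1))
s=env.state()
Rm=R.from_euler('xyz',s['tcp_rot']).as_matrix(); print(Rm.round(3))
for i,y in enumerate([-192,-84,24,132]):
    b=box(-50.5,y,101.5); print(i+1,b.round(1),(Rm.T@(b-s['eef_pos'])).round(1))
E
```

```text
[5.24070528e+02 1.38059455e+01 2.44112923e-01] [0.5 0.6 1.7 3.9 2.6 2.8 2.7 5.6 2.3 0.8 3.5 2.4 1.  1.5 0.1 0.2 2.2 1.9
 0.  3.4 2.  1.8]
[[ 0.973  0.229  0.   ]
 [ 0.229 -0.973 -0.   ]
 [-0.     0.    -1.   ]]
1 [ 521.5 -184.7  101.5] [ 465.4 -326.   113.1]
2 [495.4 -79.9 101.5] [ 463.9 -434.   113.1]
3 [469.3  24.9 101.5] [ 462.5 -541.9  113.1]
4 [443.2 129.7 101.5] [ 461.  -649.9  113.1]
```

The pictures match the networks: the pads are in a row at top-view pixels (391,227), (339,239), (287,250) and (234,262). The dish is at (181,241), beaker at (318,307) and bottle at (327,135). Box yaw is about 0.244, so the tool's x lies almost along box x. I'm moving above flap 1 with the jaws shut.

```bash
python3 -m pendant '[0.116,-0.0815,0,0,1, 0.116,-0.0815,0,0,1, 0.116,-0.0815,0,0,1, 0.116,-0.0815,0,0,1, 0.116,-0.0815,0,0,1, 0.116,-0.0815,0,0,1, 0.116,-0.0815,0,0,1, 0.116,-0.0815,0,0,1, 0.116,-0.0815,0,0,1, 0.116,-0.0815,0,-0.004,1]'
cat >> h.py <<'E'
def rep():
    from cell import env
    s=env.state(); Rm=R.from_euler('xyz',s['tcp_rot']).as_matrix()
    print('t',s['t'],s['eef_pos'].round(1),'yaw',s['tcp_rot'].round(3),'F',s['ft_force'].round(2),'open',round(s['opening'],2))
    for i,y in enumerate([-192,-84,24,132]):
        print(i+1,(Rm.T@(box(-50.5,y,101.5)-s['eef_pos'])).round(1),(Rm.T@(box(-50.5,y,101.5)-s['eef_pos'])/400).round(4))
E
python3 -c "from h import *;rep()"
```

```text
t: 2.25
eef_pos: [521.3, -183.4, 214.8]
tcp_rot: [3.141, -0.0, 0.244]
ft_force: [0.2, -0.5, 0.8]
opening: 0.027
t 2.25 [ 521.3 -183.4  214.8] yaw [ 3.141 -0.     0.244] F [ 0.18 -0.5   0.83] open 0.03
1 [-1.000e-01  1.300e+00  1.133e+02] [-0.0004  0.0032  0.2833]
2 [  -0.2 -106.7  113.3] [-0.0005 -0.2668  0.2832]
3 [  -0.3 -214.7  113.2] [-0.0006 -0.5368  0.2831]
4 [-3.000e-01 -3.227e+02  1.132e+02] [-8.000e-04 -8.068e-01  2.829e-01]
```

```bash
python3 -m pendant '[0,0,0.12,0,1, 0,0,0.12,0,1, 0,0,0.03,0,1, 0,0,0,0,1, 0,0,0,0,1]'
```

```text
t: 2.88
eef_pos: [520.8, -185.5, 108.3]
tcp_rot: [3.14, -0.002, 0.243]
ft_force: [-0.3, 0.2, -0.5]
opening: 0.001
```

```bash
python3 -m pendant '[0,0,0.01,0,1, 0,0,0.005,0,1, 0,0,0,0,1]'; python3 -m pendant '[0,0,0.005,0,1, 0,0,0,0,1]';python3 -m pendant '[0,0,0.004,0,1, 0,0,0,0,1]'
```

```text
t: 3.25
eef_pos: [520.2, -185.1, 101.0]
tcp_rot: [3.141, -0.0, 0.243]
ft_force: [-1.1, -1.5, 3.4]
opening: 0.004
t: 3.5
eef_pos: [520.2, -185.2, 99.8]
tcp_rot: [3.141, -0.001, 0.244]
ft_force: [-4.3, 0.1, 15.0]
opening: 0.0
t: 3.75
eef_pos: [520.2, -185.2, 99.0]
tcp_rot: [3.14, -0.001, 0.244]
ft_force: [-7.7, 1.5, 24.0]
opening: 0.007
```

Flap 1 resists springily, with 24 N after about 2.5 mm, so it is caught. I'll lift and move to flap 2.

```bash
python3 -m pendant '[0,0,-0.03,0,1, 0,0,-0.005,0,1, 0,-0.135,0,0,1, 0,-0.1325,0,0,1, 0,0,0,0,1,0,0,0,0,1]'; python3 -c "from h import *;rep()"
```

```text
t: 4.5
eef_pos: [494.7, -81.2, 110.9]
tcp_rot: [3.141, -0.0, 0.244]
ft_force: [0.2, -0.5, 0.2]
opening: 0.004
t 4.5 [494.7 -81.2 110.9] yaw [ 3.141 -0.     0.244] F [ 0.22 -0.46  0.18] open 0.0
1 [  1.  106.9   9.5] [0.0024 0.2672 0.0237]
2 [ 1.  -1.1  9.4] [ 0.0024 -0.0028  0.0236]
3 [   1.  -109.1    9.4] [ 0.0024 -0.2728  0.0235]
4 [   1.  -217.1    9.4] [ 0.0024 -0.5428  0.0234]
```

```bash
python3 -m pendant '[0.0025,-0.0025,0.02,0,1, 0,0,0.0025,0,1, 0,0,0,0,1]'; python3 -m pendant '[0,0,0.0025,0,1, 0,0,0,0,1]';python3 -m pendant '[0,0,0.0025,0,1, 0,0,0,0,1]'
```

```text
t: 4.88
eef_pos: [495.0, -80.3, 101.7]
tcp_rot: [-3.141, 0.001, 0.243]
ft_force: [0.8, 0.2, 0.1]
opening: 0.003
t: 5.12
eef_pos: [495.0, -80.1, 101.1]
tcp_rot: [3.141, -0.0, 0.243]
ft_force: [-1.1, -1.5, 3.6]
opening: 0.002
t: 5.38
eef_pos: [495.0, -80.1, 100.5]
tcp_rot: [3.141, -0.0, 0.243]
ft_force: [-3.3, -2.8, 8.2]
opening: 0.004
```

```bash
python3 -m pendant '[0,0,0.0025,0,1, 0,0,0,0,1]';python3 -m pendant '[0,0,-0.03,0,1, 0,-0.135,0,0,1, 0,-0.1325,0,0,1, 0,0,0,0,1,0,0,0,0,1]'; python3 -c "from h import *;rep()"
```

```text
t: 5.62
eef_pos: [495.0, -80.1, 99.9]
tcp_rot: [3.141, -0.0, 0.244]
ft_force: [-5.5, -2.4, 14.9]
opening: 0.006
t: 6.25
eef_pos: [469.7, 23.8, 111.3]
tcp_rot: [3.141, -0.001, 0.244]
ft_force: [0.9, -0.5, 0.2]
opening: 0.006
t 6.25 [469.7  23.8 111.3] yaw [ 3.141e+00 -1.000e-03  2.440e-01] F [ 0.88 -0.51  0.22] open 0.01
1 [-2.000e-01  2.149e+02  9.800e+00] [-4.000e-04  5.372e-01  2.460e-02]
2 [-1.000e-01  1.069e+02  9.800e+00] [-0.0004  0.2672  0.0245]
3 [-0.1 -1.1  9.8] [-0.0004 -0.0028  0.0244]
4 [-1.000e-01 -1.091e+02  9.700e+00] [-0.0003 -0.2728  0.0243]
```

Flap 2 is caught as well, with 15 N at about 2 mm. On to flap 3.

```bash
python3 -m pendant '[0,-0.0025,0.02,0,1, 0,0,0.0025,0,1, 0,0,0,0,1]'; python3 -m pendant '[0,0,0.0025,0,1, 0,0,0,0,1]';python3 -m pendant '[0,0,0.0025,0,1, 0,0,0,0,1]';python3 -m pendant '[0,0,0.0025,0,1, 0,0,0,0,1]'
```

```text
t: 6.62
eef_pos: [469.0, 24.4, 101.7]
tcp_rot: [-3.141, 0.001, 0.242]
ft_force: [-0.4, 0.3, 0.4]
opening: 0.001
t: 6.88
eef_pos: [469.1, 24.7, 101.1]
tcp_rot: [3.141, -0.0, 0.243]
ft_force: [-0.4, -1.8, 2.6]
opening: 0.004
t: 7.12
eef_pos: [469.1, 24.7, 100.5]
tcp_rot: [3.141, -0.0, 0.243]
ft_force: [-3.1, -2.9, 9.5]
opening: 0.009
t: 7.38
eef_pos: [469.1, 24.7, 99.8]
tcp_rot: [3.141, -0.001, 0.244]
ft_force: [-4.6, -3.2, 16.4]
opening: 0.004
```

Flap 3 is caught too. Next is flap 4.

```bash
python3 -m pendant '[0,0,-0.03,0,1, 0,-0.135,0,0,1, 0,-0.135,0,0,1, 0,0,0,0,1,0,0,0,0,1]'; python3 -m pendant '[0,0,0.02,0,1, 0,0,0.0025,0,1, 0,0,0,0,1]'; python3 -m pendant '[0,0,0.0025,0,1, 0,0,0,0,1]';python3 -m pendant '[0,0,0.0025,0,1, 0,0,0,0,1]';python3 -m pendant '[0,0,0.0025,0,1, 0,0,0,0,1]'; python3 -c "from h import *;rep()"
```

```text
t: 8.0
eef_pos: [443.2, 129.7, 111.1]
tcp_rot: [3.141, -0.0, 0.244]
ft_force: [0.3, -0.1, -0.5]
opening: 0.007
t: 8.38
eef_pos: [443.1, 129.2, 101.8]
tcp_rot: [3.142, 0.001, 0.242]
ft_force: [-0.5, -0.2, 0.2]
opening: 0.004
t: 8.62
eef_pos: [443.1, 129.6, 101.0]
tcp_rot: [3.141, -0.0, 0.243]
ft_force: [0.7, -0.3, 1.2]
opening: 0.005
t: 8.88
eef_pos: [443.0, 129.7, 100.0]
tcp_rot: [3.141, 0.0, 0.243]
ft_force: [-1.7, -0.9, 1.8]
opening: 0.007
t: 9.12
eef_pos: [442.9, 129.7, 98.9]
tcp_rot: [3.142, 0.0, 0.243]
ft_force: [-0.8, -1.9, 1.7]
opening: -0.001
t 9.125 [442.9 129.7  98.9] yaw [3.142 0.    0.243] F [-0.81 -1.95  1.65] open -0.0
1 [  0.4 324.1  -2.5] [ 0.0011  0.8103 -0.0064]
2 [  0.4 216.1  -2.6] [ 0.0009  0.5403 -0.0064]
3 [  0.3 108.1  -2.6] [ 0.0007  0.2703 -0.0064]
4 [ 0.2  0.1 -2.6] [ 0.0005  0.0003 -0.0064]
```

Flap 4 gives way at a steady 1.7 N, so it is the free one. I'll push it down in steps.

```bash
python3 -m pendant '[0,0,0.0075,0,1, 0,0,0.0075,0,1, 0,0,0.0075,0,1, 0,0,0,0,1]'; python3 -m pendant '[0,0,0.005,0,1, 0,0,0.005,0,1, 0,0,0,0,1]';python3 -m pendant '[0,0,0.005,0,1, 0,0,0,0,1]';python3 -m pendant '[0,0,0.005,0,1, 0,0,0,0,1]'
```

```text
t: 9.62
eef_pos: [443.0, 129.8, 89.7]
tcp_rot: [-3.142, 0.0, 0.243]
ft_force: [-0.2, -0.6, 0.8]
opening: 0.005
t: 10.0
eef_pos: [442.8, 129.7, 85.8]
tcp_rot: [3.142, 0.001, 0.243]
ft_force: [0.0, -0.1, 1.9]
opening: 0.007
t: 10.25
eef_pos: [442.8, 129.7, 83.8]
tcp_rot: [3.142, 0.001, 0.243]
ft_force: [-0.5, 0.2, 1.3]
opening: 0.001
t: 10.5
eef_pos: [442.9, 129.7, 81.8]
tcp_rot: [3.142, 0.0, 0.243]
ft_force: [0.4, 0.1, 0.9]
opening: 0.007
```

```bash
python3 -m pendant '[0,0,0.005,0,1, 0,0,0,0,1]'; python3 -m pendant '[0,0,0.005,0,1, 0,0,0,0,1]'
```

```text
t: 10.75
eef_pos: [443.0, 129.7, 80.0]
tcp_rot: [3.142, 0.0, 0.243]
ft_force: [-0.3, 0.3, 3.5]
opening: 0.003
t: 11.0
eef_pos: [443.1, 129.8, 78.2]
tcp_rot: [3.141, -0.0, 0.243]
ft_force: [-1.9, -0.9, 7.3]
opening: 0.005
```

```bash
python3 - <<'E'
from cell import env
import cv2,numpy as np
im=env.read_camera("side"); cv2.imwrite("pics/side1.png",cv2.resize(im[120:360,180:420,::-1],None,fx=2.4,fy=2.4))
E
```

```text
(no output)
```

The force began to rise at z ≈ 80, where my geometry puts the soft stop (about 81 to 82). I'll check the picture, then back off.

View pics/side1.png

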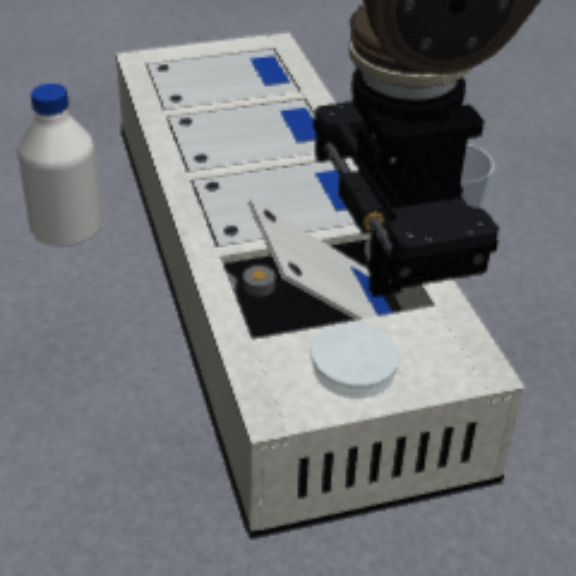

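```bash
python3 -m pendant '[0,0,-0.01,0,1, 0,0,-0.02,0,1, 0,0,-0.05,0,1, 0,0,-0.12,0,1, 0,0,-0.12,0,1, -0.1,0,0,0,1, 0,0,0,0,1, 0,0,0,0,1]'; python3 - <<'E'
from cell import env
import cv2,numpy as np
a=env.read_camera("side"); b=env.read_camera("top")
cv2.imwrite("pics/side2.png",cv2.resize(a[120:360,180:420,::-1],None,fx=2.4,fy=2.4)); cv2.imwrite("pics/top2.png",b[:,:,::-1])
for c in ["side","top"]:
  for n in ["flap4_pad","flap3_pad","dish_center","beaker_center","flask_center"]:
    print(c,n,[(np.round(d["xyz"],1).tolist(),round(d["confidence"],2)) for d in env.landmark_of(n,c)[:2]])
E
```

```text
t: 12.05
eef_pos: [404.7, 120.2, 206.3]
tcp_rot: [3.141, -0.001, 0.243]
ft_force: [0.6, -0.7, 0.7]
opening: 0.004
side flap4_pad [([454.3, 128.1, 74.0], 0.87)]
side flap3_pad [([465.2, 26.0, 103.9], 0.86)]
side dish_center [([479.9, 235.5, 106.3], 0.71)]
side beaker_center [([358.0, -42.2, 41.8], 0.7)]
side flask_center [([721.3, -58.0, 74.9], 0.76)]
top flap4_pad [([525.7, -186.4, 101.1], 0.38)]
top flap3_pad [([472.1, 23.0, 102.9], 0.58)]
top dish_center []
top beaker_center [([356.7, -42.0, 42.1], 0.82)]
top flask_center [([722.7, -58.2, 71.8], 0.87)]
```

View pics/side2.png

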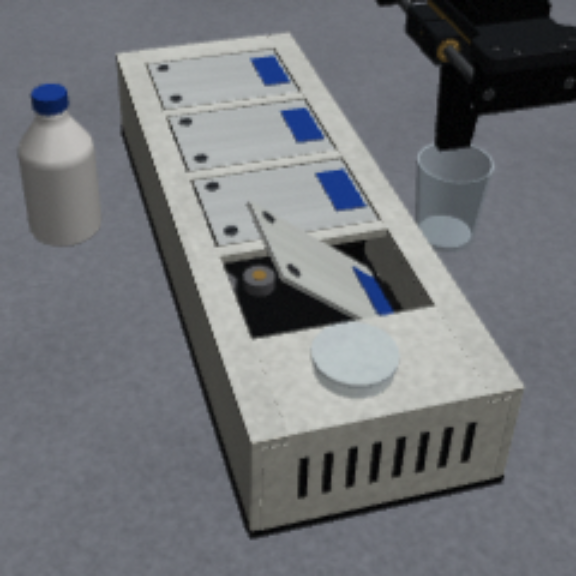

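Flap 4 stands open, with its far edge from (250,205) to (283,283) in the crop. The other three are flush. I'll check the angle by projecting the far corners.

```bash
python3 - <<'E'
from h import *
from cell import env
m=env.camera_model("side"); V=np.array(m["view"])
def pr(q): c=V@np.append(q,1); return np.array([m["fx"]*c[0]/c[2]+m["cx"],m["fy"]*c[1]/c[2]+m["cy"]])
obs2=np.array([[180+250/2.4,120+205/2.4],[180+283/2.4,120+283/2.4]])
for a in [0,.4,.5,.55,.6,.63,.66,.7]:
    P=[pr(box(-12.5+80*np.cos(a)-2.5*np.sin(a),y,97.5+80*np.sin(a)+2.5*np.cos(a))) for y in (86,178)]
    print(a,np.round(P,1).tolist(),np.linalg.norm(np.array(P)-obs2,axis=1).round(1))
print(obs2)
E
```

```text
0 [[273.5, 226.9], [286.6, 260.2]] [24. 25.]
0.4 [[277.2, 213.2], [291.0, 245.8]] [10.5 10.5]
0.5 [[279.1, 209.8], [293.2, 242.2]] [6.7 6.4]
0.55 [[280.2, 208.1], [294.5, 240.5]] [4.8 4.3]
0.6 [[281.4, 206.5], [295.9, 238.7]] [2.9 2.2]
0.63 [[282.2, 205.5], [296.7, 237.7]] [2.  1.2]
0.66 [[283.0, 204.5], [297.7, 236.7]] [1.4 1.3]
0.7 [[284.1, 203.3], [298.9, 235.3]] [2.1 2.8]
[[284.16666667 205.41666667]
 [297.91666667 237.91666667]]
```

The corners fit about 0.63 to 0.66 rad, so the flap is fully open and the arm is clear. I'm handing in.

```bash
python3 -c "
from cell import env
print(env.state()['qvel'].round(3)); print(env.job_done())"
```

```text
[-0.001 -0.002  0.002 -0.     0.001 -0.001]
the job is handed in; nothing more can be done
None
```

Flap 4, next to the dish, was the free one. I pushed its pad down to the soft stop, left it open, backed the arm clear and handed in at about 12.5 s; no verdict is reported.

- **Finding the flap:** I pressed each pad with the closed fingertips. Flaps 1 to 3 resisted springily, with 24, 15 and 16 N after roughly 2 mm. The 24 N on flap 1 was harder than I meant to press, but below the 40 N limit. Flap 4 gave way at a steady 1 to 2 N.
- **Opening it:** The force only rose, to 7 N, once the soft stop was reached.
- **Flap angles at the end:** Flap 4's far corners in the side picture fit about 0.63 to 0.66 rad. Flaps 1 to 3 look flush in the same picture.
- **Bystanders:** The dish, beaker and bottle were found within about 4 mm of where they started, which is within the networks' accuracy. The dish was confirmed by the side camera only.
- **Checks that failed or disagreed:** The last top-camera check did not report the dish. For flap 4's pad it gave only a low-confidence (0.38) point that was really flap 1's pad. The side camera showed both clearly. I saved a final top picture but did not view it.

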